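# Stand the toppled pill bottle back in its caddy bay

## Robot

A 6-joint arm with a two-finger parallel gripper is mounted at the origin on the work surface. World frame = base frame: x ahead of the robot, y to its left, z up, the work surface at z = 0. Lengths are in m, angles in rad, forces in N, time in s.
With the tool pointing down it reaches from about 0.325 to 1 m from the base axis. Payload 5.1 kg.
Tool frame: the origin (TCP) lies midway between the tips of the shut fingers; the grasp point (between the pads) lies 19 mm behind it; z points along the fingers, y is the line along which they close (so a half turn about z gives the same grasp; the last joint's range is limited). The gripper opens to 85 mm and grips with 20 to 120 N. Pads are 22 mm wide; open, the fingers measure 114 mm over their backs; the gripper's body (76 mm by 85 mm) begins 54 mm behind the grasp point. The pads swing forward as they close: fully open they stand 13 mm farther back than shut.
Start: joints at [-1.226, 0.124, 1.65, -0, 1.367, -0.083], TCP at [0.27, -0.591, 0.231] pointing down, gripper open.
Joint ranges: [-2.61, 2.61], [-1.02, 2.33], [0.03, 2.71], [-1.35, 4.49], [0.32, 2.68], [-2.91, 2.91]. Speed limits (rad/s): [2.57, 2.57, 3.14, 3.14, 3.14, 3.14].

## Interface

Orientations are given as a unit quaternion [w, x, y, z].
In Python, from workcell import telemetry, vision, ticket gives the robot as it stands.
- The arm moves only by the tool carry_out, never from a script. Its argument "targets" is a list of rows, each an object of numbers: "rx", "ry", "rz": the turn, a rotation vector about the tool's x, y, z in degrees; "tx", "ty", "tz": the shift along the tool's x, y, z in cm; "gripper": the finger opening in cm, from 0 to 8.54. In form: [{"rx": .., "ry": .., "rz": .., "tx": .., "ty": .., "tz": .., "gripper": ..}, ...]. A call has 1 to 10 rows; each row shifts and turns the commanded pose from where the row before left it, along the tool's axes as they then stand; what a row does not reach is not made up. A row lasts 1/12 s, in which the tool goes at most 41.7 mm and 7.16 degrees, less where a joint would pass 70% of its speed; a pose out of reach is approached as far as the arm can. A call is refused whole if a number of a shift passes 4.17 or a number of a turn 7.16, either way. A call with a gripper value outside its range is refused whole. The fingers move at their own pace and stop on an object; "squeeze" is the grip in N (left out, the last holds). Time passes only in rows, so rows that do not move let the fingers close. It gives the time, the measured TCP pose, the force, the opening and the grip force at its end, in the units of the state.
- telemetry.observe(): the state, without advancing time (a new reading comes with each control period).
- vision.read_camera(name): name is "scene" or "top"; returns (picture, depth): 420x560x3 uint8, red, green, blue; 420x560 float32, m along the optical axis (not along the pixel's ray), 0 where there is no reading.
- vision.camera_model(name): a dict with "intrinsics" (3x3 intrinsics, pixels), "k1" (the pictures are not rectified: a ray, as slopes to the right and down, at radius r is drawn at 1 + k1 r^2 times it, then the intrinsics apply), "R" (3x3) and "t" (3): a world point X has camera coordinates R X + t. Camera axes: x right, y down, z forward; pixel columns grow to the right and rows downward; lengths in m; the calibration is good to about 2 mm. A picture is of the moment at which its call begins. camera_model takes no time and is no camera call.
- ticket.close_job(): hands the job in; it is judged then, once.
The state is a dict: "clock": time; "joints": joint angles; "qd": joint speeds; "tau": joint torques, N m; "position": TCP position; "orientation": TCP orientation; "ft_force": force on the tool from outside, world axes, zero at the start; "wrist_torque": the same for the moment, N m; "finger_gap": opening from 0.0 (shut) to 1.0 (fully open); "finger_force": force on a finger pad.
Only numpy, scipy, OpenCV 4.12 (cv2) and the standard library are available. Lean on these libraries where they do the work, as an engineer would, in place of code of your own. Each camera call takes 0.05 s, during which the arm holds its last target. There are 200 camera calls.

## Task

The pill bottle with the green cap has toppled across a flat tin and should be back in the caddy. Lift the blue lid off the caddy's middle bay by its knob and lay it flat, knob up, on the middle of the round cork trivet, then stand the bottle upright, cap up, on the floor of that middle bay. Let go of each only once it is set down, never letting it drop, and leave everything else standing where it is, the flat tin included.

Things in the scene. Friction and masses are not known exactly. Their poses are not given: they have to be found in the camera images.
- bottle: White square pill bottle, green cap and band, 110 g. Flat-sided body 46x46x76 mm, 4 mm neck, cap dia 34 x 20 mm; 100 mm tall. Origin: centre of underside; z through the cap, x, y square to the sides. Starts toppled: underside's edge on the table, -x side leaning on flat_tin's rim 64 mm up, axis 20 deg above level, cap end toward the robot (within 0.45 rad of world -x); +y and -y sides upright.
- lid: Loose square blue lid on the caddy's middle bay, 120 g: flange 92x92 mm, 5 mm deep; plate 108x108 mm, 4 mm thick; central round steel knob dia 20 mm, 28 mm tall. Origin: centre of the flange's underside (plate top 9 mm, knob top 37 mm above it); z up. On the caddy the plate rests on the bay's walls, origin 25 mm above the table; the flange has 4 mm play each side. Lifts straight off.
- caddy: Shallow white plastic caddy, fixed, 108 mm (x) by 286 mm (y); walls 30 mm tall, 4 mm thick; floor 4 mm thick. Origin: centre of underside, under the centre of the middle bay. Three bays in a row along y: the middle one 100x100 mm inside; the outer ones (centred at y = +-97 mm) hold tin_stack (+y) and spare_bottle (-y). x points away from the robot, within 0.25 rad.
- trivet: Round cork trivet lying on the table, fixed, diameter 160 mm, 6 mm thick. Origin: centre of its underside. It lies on the left or the right of the robot, and the flat tin with the toppled bottle on the other side.
- flat_tin: Flat copper-coloured round tin, diameter 60 mm, 22 mm tall, 200 g, loose, with the toppled bottle leaning on its rim. Origin: centre of its underside. Its x axis points from it to the bottle's underside.
- spare_bottle: White square bottle with yellow cap and band standing in the -y bay of the caddy, 46 x 46 mm, 100 mm tall, loose. Its centre stands 102 mm from the caddy's centre along the caddy's -y and 20 mm along its +x. Origin: centre of its underside.
- tin_stack: Stack of three round aluminium pill tins screwed into one piece, diameter 54 mm, 60 mm tall, in the +y bay of the caddy, loose; centre 102 mm from the caddy's centre along +y and 20 mm along +x. Origin: centre of its underside.
- mug: Blue ceramic mug on the table beyond and beside the caddy, diameter 80 mm, 90 mm tall, handle to its +y, loose. Origin: centre of its underside.
- splitter: Steel pill splitter with closed hinged lid, 95 x 42 mm, 26 mm tall, loose, on the table at the other side from the mug. Origin: centre of its underside.
- organizer: Seven-day pill organizer, 45 mm (x) by 190 mm (y), 25 mm tall, loose, on the table between the robot and the caddy. Origin: centre of its underside.

How it is judged:
By the outcome, as a careful person would: the job done as asked, in the order asked, and still so for the second after the job is handed in, with the robot touching nothing.
It also fails if it takes over 58 s, if anything falls off the work surface, if the arm or the gripper's body presses on something with over 40 N, if the wrist force passes 120 N, or if a joint passes its speed limit or range.

## Working session

There is one attempt and no reset: what is moved stays moved. The work goes in short steps, Python scripts to look and compute and a tool call to move; the robot and the scene stay as the last step left them, time stands still between calls to the robot, and variables do not carry over. Pictures are saved under pics/ and viewed, at most 10 in all, crops included, and the job is handed in when it is done.

Besides the shell and the picture viewer there is one more tool, called as a command line: name --argument value ..., lists and objects as JSON in quotes. carry_out: Moves the arm, as the interface text tells. Its arguments: {"type":"object","properties":{"targets":{"type":"array","items":{"type":"object","properties":{"rx":{"type":"number"},"ry":{"type":"number"},"rz":{"type":"number"},"tx":{"type":"number"},"ty":{"type":"number"},"tz":{"type":"number"},"gripper":{"type":"number"}}}},"squeeze":{"type":"number"}},"required":["targets"]}

```bash
mkdir -p pics
cat > h.py <<'E'
import numpy as np, cv2
from workcell import telemetry, vision, ticket
def grab(n):
    p,d=vision.read_camera(n); np.savez('%s.npz'%n,p=p,d=d); return p,d
def points(n,d):
    m=vision.camera_model(n);K=np.array(m['intrinsics'],float);R=np.array(m['R']);t=np.array(m['t'])
    h,w=d.shape;u,v=np.meshgrid(np.arange(w),np.arange(h))
    a=cv2.undistortPoints(np.stack([u,v],-1).reshape(-1,1,2).astype(np.float64),K,np.array([m['k1'],0,0,0.]))[:,0].reshape(h,w,2)
    rays=np.dstack([a,np.ones((h,w))])
    C=-R.T@t; W=rays@R   # world ray dirs
    return C+W*d[...,None], C, W
def onplane(C,W,z): return C+W*((z-C[2])/W[...,2])[...,None]
E
python3 - <<'E'
from h import *
for n in('scene','top'):
    p,d=grab(n); cv2.imwrite(f'pics/{n}0.png',p[...,::-1])
    P,C,W=points(n,d);print(n,C.round(3),W[210,280].round(3),(d>0).mean())
s=telemetry.observe();print(s['clock'],s['position'],s['orientation'],s['ft_force'])
E
```

```text
scene [ 1.193 -0.224  1.001] [-0.525  0.199 -0.827] 0.9961139455782313
top [ 0.434 -0.005  1.047] [ 0.129  0.04  -0.991] 0.995829081632653
0.1 [ 0.26944217 -0.59090303  0.23016569] [-9.53225488e-04  9.77212187e-01  2.12262613e-01 -1.27981228e-04] [-0.00246273  0.70202676  0.0791405 ]
```

View pics/scene0.png

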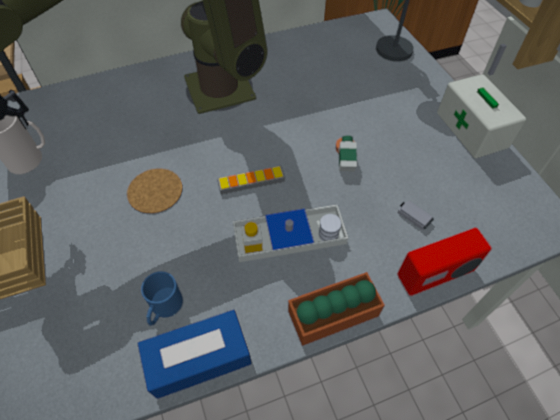

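View pics/top0.png

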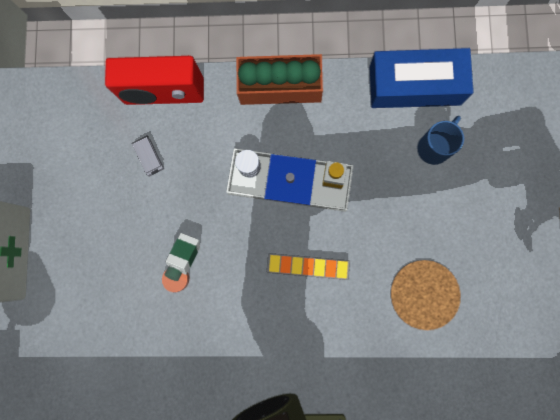

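The scene view shows the caddy with the blue lid and knob at (289,226), the trivet at (155,190) and the bottle at (347,152). In the top view, up is +x and left is +y. The knob is at (290,177), the trivet at (425,294), the bottle runs from (187,240) to (173,270), and the tin is at (175,282).

```bash
cat > m.py <<'E'
from h import *
def load(n):
    f=np.load(n+'.npz');p=f['p'];P,C,W=points(n,f['d']);return p,cv2.cvtColor(p,cv2.COLOR_RGB2HSV),P,C,W
def box(m,r0,r1,c0,c1):
    o=np.zeros_like(m);o[r0:r1,c0:c1]=m[r0:r1,c0:c1];return o
def rect(xy): return cv2.minAreaRect((xy*1000).astype(np.float32))
if __name__=='__main__':
  for n,B in (('top',dict(lid=(140,220,250,330),tri=(250,340,380,470),bot=(225,300,155,205))),('scene',dict(lid=(200,255,260,320),tri=(160,220,115,195),bot=(130,172,328,365)))):
    p,h,P,C,W=load(n);H,S,V=[h[...,i].astype(int) for i in range(3)]
    m=box((H>105)&(H<130)&(S>150),*B['lid']);q=onplane(C,W,.034)[m];print(n,'lid',rect(q[:,:2]),'z',np.median(P[m][:,2]))
    k=box(P[...,2]>.05,*B['lid'])&~m; k&=(np.hypot(*(P[...,:2]-q[:,:2].mean(0)).transpose(2,0,1))<.03)
    print(' knob',k.sum(),onplane(C,W,.062)[k].mean(0).round(4),P[k].mean(0).round(4),P[k][:,2].max())
    m=box((H>5)&(H<25)&(S>90)&(V>60),*B['tri']);q=onplane(C,W,.006)[m]
    c=max(cv2.findContours(m.astype(np.uint8),0,1)[0],key=len)[:,0];qc=onplane(C,W,.006)[c[:,1],c[:,0]]
    print(' tri',cv2.fitEllipse((qc[:,:2]*1000).astype(np.float32)),'z',np.median(P[m][:,2]))
    r0,r1,c0,c1=B['bot']
    g=box((H>55)&(H<95)&(S>80),*B['bot'])&(P[...,2]>.012)
    w=box((S<40)&(V>120),*B['bot'])&(P[...,2]>.012)
    t=box((H<14)&(S>110),*B['bot'])
    a=g|w
    print(' bot px',g.sum(),w.sum(),t.sum(),'rect',rect(P[a][:,:2]),'zmax',np.percentile(P[a][:,2],[1,50,99]).round(4))
    print(' tin',onplane(C,W,.022)[t].mean(0).round(4),np.median(P[t],0).round(4))
    cv2.imwrite(f'pics/{n}_c.png',cv2.resize(p[r0-10:r1+10,c0-15:c1+15,::-1],None,fx=6,fy=6,interpolation=cv2.INTER_CUBIC))
    # top face plane: normal from bottle points
    X=P[a]; 
    np.save(n+'_bot.npy',X)
E
python3 m.py
```

```text
top lid ((638.8724365234375, 10.626121520996094), (105.28431701660156, 107.23067474365234), 80.71591186523438) z 0.03314598550443759
 knob 63 [0.6381 0.0115 0.062 ] [0.6385 0.0115 0.0605] 0.06684178813204988
 tri ((366.2012634277344, -294.90869140625), (155.34078979492188, 155.59298706054688), 117.37100219726562) z 0.005003279625348078
 bot px 379 431 289 rect ((435.47314453125, 146.3603515625), (289.9827880859375, 87.2735824584961), 72.8181381225586) zmax [0.0207 0.0554 1.0466]
 tin [0.4029 0.282  0.022 ] [0.4029 0.2816 0.0211]
scene lid ((640.1581420898438, 9.995784759521484), (104.31689453125, 105.05355834960938), 80.70693969726562) z 0.03392408065540997
 knob 57 [0.6428 0.0098 0.062 ] [0.6416 0.0104 0.0599] 0.06478786365685718
 tri ((369.41290283203125, -296.17608642578125), (152.97964477539062, 154.471923828125), 95.36643981933594) z 0.005268476489943663
 bot px 214 204 33 rect ((807.2314453125, 48.9649658203125), (53.16965103149414, 944.2940063476562), 57.93556213378906) zmax [0.0364 0.0565 0.8433]
 tin [0.4036 0.2638 0.022 ] [0.4035 0.2624 0.0198]
```

View pics/top_c.png

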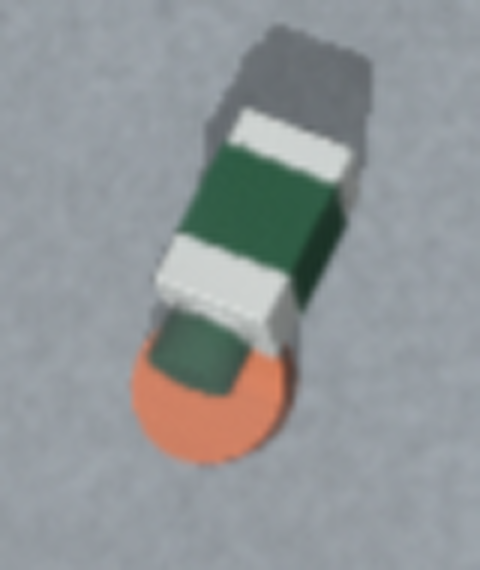

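The crop shows the bottle's upper face with its band in the middle and the cap end over the tin. Next I fit the bottle's pose and write a move helper.

```bash
cat > plan.py <<'E'
from h import *
from scipy.spatial.transform import Rotation as Ro
def tool(d,y):
    d=np.array(d,float);d/=np.linalg.norm(d);y=np.array(y,float);y-=d*(y@d);y/=np.linalg.norm(y)
    return Ro.from_matrix(np.c_[np.cross(y,d),y,d])
def now():
    s=telemetry.observe();q=s['orientation'];return np.array(s['position']),Ro.from_quat([q[1],q[2],q[3],q[0]]),s
def go(p,R,p0=None,R0=None):
    """turn first (rotvec, tool axes, deg), then shift in turned tool axes, cm"""
    if p0 is None: p0,R0,_=now()
    rv=np.degrees((R0.inv()*R).as_rotvec());t=R.inv().apply(np.array(p)-p0)*100
    print('turn',rv.round(2),'rows',round(np.abs(rv).max()/7,1),'| shift',t.round(2),'rows',round(np.linalg.norm(t)/4.1,1))
def down(yaw_y): return tool([0,0,-1],[np.cos(yaw_y),np.sin(yaw_y),0])
E
python3 - <<'E'
from m import *
from plan import *
for n,B in (('top',(225,300,155,205)),('scene',(130,172,328,365))):
    p,h,P,C,W=load(n);X=P.reshape(-1,3)[box(np.ones(P.shape[:2],bool),*B).ravel()]
    f=X[(X[:,2]>.03)&(X[:,2]<.075)]
    phi=np.radians(-25)
    for it in range(8):
        e=np.array([np.cos(phi),np.sin(phi),0]);bz=-e*np.cos(np.radians(20))+[0,0,np.sin(np.radians(20))];bx=e*np.sin(np.radians(20))+[0,0,np.cos(np.radians(20))];by=np.cross(bz,bx)
        hgt=f@bx; hist,ed=np.histogram(hgt,np.arange(hgt.min(),hgt.max()+.002,.002));k=hist.argmax();c0=np.median(hgt[abs(hgt-ed[k]-.001)<.003])
        s=f[abs(hgt-c0)<.004];ab=np.c_[s@bz,s@by]
        (cx,cy),(w,l),a=rect(ab); a=(a+45)%90-45
        phi+=np.radians(a)*.8
    ctr=bz*cx/1000+by*cy/1000+bx*c0
    org=ctr-bz*.038-bx*.023
    print(n,'phi',np.degrees(phi).round(2),'rect',round(w,1),round(l,1),len(s),'origin',org.round(4),'zexp .0216','by',by.round(3))
R=down(np.radians(-9.3))
go([.6395,.0103,.20],R); go([.6395,.0103,.038],R,np.array([.6395,.0103,.20]),R)
E
```

```text
top phi -40.23 rect 47.9 100.0 509 origin [0.4732 0.2352 0.0221] zexp .0216 by [0.957 0.29  0.   ]
scene phi -76.39 rect 43.3 95.3 282 origin [0.4847 0.2365 0.0245] zexp .0216 by [0.807 0.591 0.   ]
turn [ -0.1   -0.06 -56.19] rows 8.0 | shift [65.31 26.8   3.02] rows 17.2
turn [0. 0. 0.] rows 0.0 | shift [ 0.   0.  16.2] rows 4.0
```

carry_out --targets '[{"rz": -7.02}, {"rz": -7.02}, {"rz": -7.02}, {"rz": -7.02}, {"rz": -7.02}, {"rz": -7.02}, {"rz": -7.02}, {"rz": -7.02}, {"tx": 3.6, "ty": 1.5, "tz": 0.17}, {"tx": 3.6, "ty": 1.5, "tz": 0.17}]'

```text
validation failed for argument at $.ta...
```

carry_out --targets '[{"tx": 3.6, "ty": 1.5, "tz": 0.17}, {"tx": 3.6, "ty": 1.5, "tz": 0.17}, {"tx": 3.6, "ty": 1.5, "tz": 0.17}, {"tx": 3.6, "ty": 1.5, "tz": 0.17}, {"tx": 3.6, "ty": 1.5, "tz": 0.17}, {"tx": 3.6, "ty": 1.5, "tz": 0.17}, {"tx": 3.6, "ty": 1.5, "tz": 0.17}, {"tx": 3.6, "ty": 1.5, "tz": 0.17}, {"tx": 3.6, "ty": 1.5, "tz": 0.17}, {"tx": 3.6, "ty": 1.5, "tz": 0.17}]'

```text
validation failed for argument at $.ta...
```

Run:
```python
from m import *
from plan import *
R=down(np.radians(-9.3)); go([.6395,.0103,.16],R); _,_,s=now(); print(s['clock'],s['joints'],s['position'],s['ft_force'])
# bottle: top-face corners via white+green mask height band, in tilt-plane
p,h,P,C,W=load('top');H,S,V=[h[...,i].astype(int) for i in range(3)]
a=box((P[...,2]>.03)&(P[...,2]<.08),225,300,155,205)
X=P[a]
# normals by local gradients
dx=np.roll(P,-1,1)-np.roll(P,1,1);dy=np.roll(P,-1,0)-np.roll(P,1,0);N=np.cross(dy,dx);N/=np.linalg.norm(N,axis=2,keepdims=True)+1e-9
N*=np.sign(N[...,2:]);n=N[a];g=n[(n[:,2]>.88)&(n[:,2]<.985)];print(len(X),len(g),np.median(g,0),np.degrees(np.arctan2(np.median(g[:,1]),np.median(g[:,0]))))
# band: green, bright-side top face -> edges
band=box((H>55)&(H<95)&(S>100),225,262,155,205)&a
print('band',band.sum(),rect(P[band][:,:2]))
m=P[a];A=np.c_[m[:,:2],np.ones(len(m))];b=m[:,2]
for k in range(15):
    c=np.linalg.lstsq(A,b,rcond=None)[0];r=np.abs(m[:,2]-np.c_[m[:,:2],np.ones(len(m))]@c);g=r<max(.003,.01-.001*k);A=np.c_[m[g][:,:2],np.ones(g.sum())];b=m[g][:,2]
print('plane',c,g.sum(),'tilt',np.degrees(np.arctan(np.hypot(*c[:2]))),'uphill az',np.degrees(np.arctan2(c[1],c[0])))
```

```text
turn [ -0.1   -0.06 -56.19] rows 8.0 | shift [65.31 26.8   7.02] rows 17.3
0.1 [-1.22560302e+00  1.24439095e-01  1.65155567e+00 -4.24154524e-06
  1.36752144e+00 -8.25855378e-02] [ 0.26944217 -0.59090303  0.23016569] [-0.00246273  0.70202676  0.0791405 ]
977 180 [0.11050214 0.0660162  0.92862624] 30.854944107168894
band 322 ((477.3604431152344, 256.9248962402344), (45.38587951660156, 35.2410774230957), 67.38634490966797)
plane [-0.33096214  0.13812846  0.17783565] 595 tilt 19.729352049201125 uphill az 157.34657534630915
```

The plane fit gives a bottle tilt of 19.7° and an azimuth of −22.7°. The move call was refused, so I'll try rows with all fields given.

carry_out --targets '[{"rx": 0, "ry": 0, "rz": -7.02, "tx": 0, "ty": 0, "tz": 0, "gripper": 8.5}, {"rx": 0, "ry": 0, "rz": -7.02, "tx": 0, "ty": 0, "tz": 0, "gripper": 8.5}, {"rx": 0, "ry": 0, "rz": -7.02, "tx": 0, "ty": 0, "tz": 0, "gripper": 8.5}, {"rx": 0, "ry": 0, "rz": -7.02, "tx": 0, "ty": 0, "tz": 0, "gripper": 8.5}, {"rx": 0, "ry": 0, "rz": -7.02, "tx": 0, "ty": 0, "tz": 0, "gripper": 8.5}, {"rx": 0, "ry": 0, "rz": -7.02, "tx": 0, "ty": 0, "tz": 0, "gripper": 8.5}, {"rx": 0, "ry": 0, "rz": -7.02, "tx": 0, "ty": 0, "tz": 0, "gripper": 8.5}, {"rx": 0, "ry": 0, "rz": -7.02, "tx": 0, "ty": 0, "tz": 0, "gripper": 8.5}, {"rx": 0, "ry": 0, "rz": 0, "tx": 3.6, "ty": 1.5, "tz": 0.17, "gripper": 8.5}, {"rx": 0, "ry": 0, "rz": 0, "tx": 3.6, "ty": 1.5, "tz": 0.17, "gripper": 8.5}]'

```text
clock: 0.93
position: [0.3103, -0.5253, 0.227]
orientation: [-0.001, 0.763, 0.646, 0.0]
ft_force: [0.7, -0.1, 0.1]
finger_gap: 0.995
finger_force: 0.0
```

carry_out --targets '[{"rx": 0, "ry": 0, "rz": 0, "tx": 3.6, "ty": 1.5, "tz": 0.17, "gripper": 8.5}, {"rx": 0, "ry": 0, "rz": 0, "tx": 3.6, "ty": 1.5, "tz": 0.17, "gripper": 8.5}, {"rx": 0, "ry": 0, "rz": 0, "tx": 3.6, "ty": 1.5, "tz": 0.17, "gripper": 8.5}, {"rx": 0, "ry": 0, "rz": 0, "tx": 3.6, "ty": 1.5, "tz": 0.17, "gripper": 8.5}, {"rx": 0, "ry": 0, "rz": 0, "tx": 3.6, "ty": 1.5, "tz": 0.17, "gripper": 8.5}, {"rx": 0, "ry": 0, "rz": 0, "tx": 3.6, "ty": 1.5, "tz": 0.17, "gripper": 8.5}, {"rx": 0, "ry": 0, "rz": 0, "tx": 3.6, "ty": 1.5, "tz": 0.17, "gripper": 8.5}, {"rx": 0, "ry": 0, "rz": 0, "tx": 3.6, "ty": 1.5, "tz": 0.17, "gripper": 8.5}, {"rx": 0, "ry": 0, "rz": 0, "tx": 3.6, "ty": 1.5, "tz": 0.17, "gripper": 8.5}, {"rx": 0, "ry": 0, "rz": 0, "tx": 3.6, "ty": 1.5, "tz": 0.17, "gripper": 8.5}]'

```text
clock: 1.77
position: [0.5177, -0.1924, 0.2105]
orientation: [-0.0, 0.762, 0.647, -0.0]
ft_force: [0.1, -0.3, -0.1]
finger_gap: 0.996
finger_force: 0.0
```

Run:
```python
from plan import *
go([.6395,.0103,.12],down(np.radians(-9.3)))
```

```text
turn [-0.02 -0.01 -0.03] rows 0.0 | shift [21.97  8.75  9.05] rows 6.2
```

carry_out --targets '[{"rx": 0, "ry": 0, "rz": 0, "tx": 3.66, "ty": 1.46, "tz": 0, "gripper": 8.5}, {"rx": 0, "ry": 0, "rz": 0, "tx": 3.66, "ty": 1.46, "tz": 0, "gripper": 8.5}, {"rx": 0, "ry": 0, "rz": 0, "tx": 3.66, "ty": 1.46, "tz": 0, "gripper": 8.5}, {"rx": 0, "ry": 0, "rz": 0, "tx": 3.66, "ty": 1.46, "tz": 0, "gripper": 8.5}, {"rx": 0, "ry": 0, "rz": 0, "tx": 3.66, "ty": 1.46, "tz": 0, "gripper": 8.5}, {"rx": 0, "ry": 0, "rz": 0, "tx": 3.66, "ty": 1.46, "tz": 0, "gripper": 6}, {"rx": 0, "ry": 0, "rz": 0, "tx": 0, "ty": 0, "tz": 3, "gripper": 6}, {"rx": 0, "ry": 0, "rz": 0, "tx": 0, "ty": 0, "tz": 3, "gripper": 6}, {"rx": 0, "ry": 0, "rz": 0, "tx": 0, "ty": 0, "tz": 3, "gripper": 6}, {"rx": 0, "ry": 0, "rz": 0, "tx": 0, "ty": 0, "tz": 0, "gripper": 6}]'

```text
clock: 2.6
position: [0.6342, 0.009, 0.1125]
orientation: [-0.005, 0.762, 0.648, -0.005]
ft_force: [-1.0, 0.2, -0.6]
finger_gap: 0.698
finger_force: 0.0
```

Run:
```python
from plan import *
_,_,s=now();print(s['position'],s['finger_gap'],s['ft_force'])
go([.6395,.0103,.0385],down(np.radians(-9.3)))
```

```text
[0.63422036 0.00900125 0.11254425] 0.698087886857002 [-0.95762995  0.22836494 -0.5880013 ]
turn [-0.8   0.07  0.01] rows 0.1 | shift [0.21 0.5  7.4 ] rows 1.8
```

carry_out --targets '[{"rx": 0, "ry": 0, "rz": 0, "tx": 0, "ty": 0, "tz": 0, "gripper": 6}, {"rx": 0, "ry": 0, "rz": 0, "tx": 0, "ty": 0, "tz": 0, "gripper": 6}, {"rx": 0, "ry": 0, "rz": 0, "tx": 0, "ty": 0, "tz": 2, "gripper": 6}, {"rx": 0, "ry": 0, "rz": 0, "tx": 0, "ty": 0, "tz": 0, "gripper": 6}, {"rx": 0, "ry": 0, "rz": 0, "tx": 0, "ty": 0, "tz": 0, "gripper": 6}]'

```text
clock: 3.02
position: [0.6398, 0.0079, 0.1024]
orientation: [0.0, 0.762, 0.647, 0.0]
ft_force: [-0.9, 0.4, 0.1]
finger_gap: 0.702
finger_force: 0.0
```

Run:
```python
from plan import *
_,_,s=now();print(s['position'],s['finger_gap'],s['ft_force'])
go([.6395,.0103,.0385],down(np.radians(-9.3)))
```

```text
[0.63975323 0.00790131 0.10236162] 0.7021565589659293 [-0.92740412  0.39284673  0.12755882]
turn [ 0.06 -0.01 -0.05] rows 0.0 | shift [ 0.23 -0.06  6.39] rows 1.6
```

carry_out --targets '[{"rx": 0, "ry": 0, "rz": 0, "tx": 0.23, "ty": 0, "tz": 1.6, "gripper": 6}, {"rx": 0, "ry": 0, "rz": 0, "tx": 0, "ty": 0, "tz": 1.6, "gripper": 6}, {"rx": 0, "ry": 0, "rz": 0, "tx": 0, "ty": 0, "tz": 1.6, "gripper": 6}, {"rx": 0, "ry": 0, "rz": 0, "tx": 0, "ty": 0, "tz": 1.55, "gripper": 6}, {"rx": 0, "ry": 0, "rz": 0, "tx": 0, "ty": 0, "tz": 0, "gripper": 6}, {"rx": 0, "ry": 0, "rz": 0, "tx": 0, "ty": 0, "tz": 0, "gripper": 4}, {"rx": 0, "ry": 0, "rz": 0, "tx": 0, "ty": 0, "tz": 0, "gripper": 1}, {"rx": 0, "ry": 0, "rz": 0, "tx": 0, "ty": 0, "tz": 0, "gripper": 1}, {"rx": 0, "ry": 0, "rz": 0, "tx": 0, "ty": 0, "tz": 0, "gripper": 1}, {"rx": 0, "ry": 0, "rz": 0, "tx": 0, "ty": 0, "tz": 0, "gripper": 1}]' --squeeze 50

```text
clock: 3.85
position: [0.6412, 0.0103, 0.0399]
orientation: [0.001, 0.762, 0.647, 0.001]
ft_force: [-0.5, -0.4, 6.6]
finger_gap: 0.216
finger_force: 49.0
```

carry_out --targets '[{"rx": 0, "ry": 0, "rz": 0, "tx": 0, "ty": 0, "tz": 0, "gripper": 1}, {"rx": 0, "ry": 0, "rz": 0, "tx": 0, "ty": 0, "tz": 0, "gripper": 1}, {"rx": 0, "ry": 0, "rz": 0, "tx": 0, "ty": 0, "tz": 0, "gripper": 1}]'

```text
clock: 4.1
position: [0.6412, 0.0103, 0.0399]
orientation: [0.001, 0.762, 0.647, 0.001]
ft_force: [-1.3, -0.2, 6.6]
finger_gap: 0.215
finger_force: 49.1
```

carry_out --targets '[{"rx": 0, "ry": 0, "rz": 0, "tx": 0, "ty": 0, "tz": -0.5, "gripper": 1}, {"rx": 0, "ry": 0, "rz": 0, "tx": 0, "ty": 0, "tz": -1, "gripper": 1}, {"rx": 0, "ry": 0, "rz": 0, "tx": 0, "ty": 0, "tz": -2, "gripper": 1}, {"rx": 0, "ry": 0, "rz": 0, "tx": 0, "ty": 0, "tz": -3, "gripper": 1}, {"rx": 0, "ry": 0, "rz": 0, "tx": 0, "ty": 0, "tz": -3, "gripper": 1}, {"rx": 0, "ry": 0, "rz": 0, "tx": 0, "ty": 0, "tz": -3, "gripper": 1}, {"rx": 0, "ry": 0, "rz": 0, "tx": 0, "ty": 0, "tz": -1.5, "gripper": 1}, {"rx": 0, "ry": 0, "rz": 0, "tx": 0, "ty": 0, "tz": 0, "gripper": 1}]'

```text
clock: 4.77
position: [0.6424, 0.0103, 0.1833]
orientation: [0.003, 0.762, 0.647, 0.003]
ft_force: [-0.1, -0.1, 0.2]
finger_gap: 0.213
finger_force: 49.0
```

Run:
```python
from m import *
from plan import *
_,_,s=now();print(s['position'],s['finger_gap'],s['ft_force'],s['joints'])
go([.3678,-.2955,.12],down(np.radians(-9.3)))
go([.3678,-.2955,.12],down(np.radians(-38)))
# bottle from saved top: face points on plane with az -22.65
for n,B,T in (('top',(225,300,155,205),20),('scene',(130,172,328,365),20)):
    p,h,P,C,W=load(n);X=P[box((P[...,2]>.03)&(P[...,2]<.08),*B)]
    ph=np.radians(-22.65);e=np.array([np.cos(ph),np.sin(ph),0]);z=np.array([0,0,1.]);t=np.radians(T)
    bz=-e*np.cos(t)+z*np.sin(t);bx=e*np.sin(t)+z*np.cos(t);by=np.cross(bz,bx)
    h_=X@bx;c=np.percentile(h_,97);
    hist,ed=np.histogram(h_,np.arange(.03,.36,.002));c=ed[hist.argmax()]+.001;s=X[abs(h_-c)<.004];c=np.median(s@bx)
    a,b=s@bz,s@by
    print(n,len(s),'bz range',np.percentile(a,[.5,5,95,99.5]).round(4),'by',np.percentile(b,[.5,5,50,95,99.5]).round(4),'c',c)
    A0,A1=np.percentile(a,[.5,99.5]);b0,b1=np.percentile(b,[1,99]);o=bz*(A0+A1)/2+by*(b0+b1)/2+bx*c
    print(A1-A0,b1-b0,'origin',(o-.038*bz-.023*bx).round(4), rect(np.c_[a,b]))
```

```text
[0.64240279 0.0102928  0.18329981] 0.21262692361282284 [-0.1285897  -0.08140476  0.20207579] [-6.74939801e-02  1.35390352e-01  1.71972088e+00 -1.98280861e-05
  1.27708385e+00  9.52690549e-02]
turn [ 0.54 -0.05 -0.03] rows 0.1 | shift [-34.62 -22.16   6.33] rows 10.1
turn [ 0.51 -0.18 28.67] rows 4.1 | shift [-41.    -2.81   6.33] rows 10.1
top 663 bz range [-0.3387 -0.3351 -0.2664 -0.2565] by [0.3987 0.4006 0.4215 0.4427 0.4455] c 0.16882149243545108
0.08227154984459084 0.045908860499047355 origin [0.4995 0.2487 0.0222] ((-291.0767517089844, 422.1084899902344), (96.48585510253906, 47.53081130981445), 0.1029038354754448)
scene 331 bz range [-0.3395 -0.3359 -0.2683 -0.2544] by [0.398  0.4006 0.4186 0.4405 0.4417] c 0.1692404989440554
0.08507363678622581 0.04274406760747246 origin [0.4984 0.2472 0.0228] ((-294.4606628417969, 420.6781921386719), (44.06389236450195, 91.04496765136719), 87.73721313476562)
```

carry_out --targets '[{"rx": 0, "ry": 0, "rz": 0, "tx": -1.5, "ty": -1, "tz": 0, "gripper": 1}, {"rx": 0, "ry": 0, "rz": 0, "tx": -3.3, "ty": -2.1, "tz": 0, "gripper": 1}, {"rx": 0, "ry": 0, "rz": 0, "tx": -3.4, "ty": -2.2, "tz": 0, "gripper": 1}, {"rx": 0, "ry": 0, "rz": 0, "tx": -3.4, "ty": -2.2, "tz": 0, "gripper": 1}, {"rx": 0, "ry": 0, "rz": 0, "tx": -3.4, "ty": -2.2, "tz": 0, "gripper": 1}, {"rx": 0, "ry": 0, "rz": 0, "tx": -3.4, "ty": -2.2, "tz": 0, "gripper": 1}, {"rx": 0, "ry": 0, "rz": 0, "tx": -3.4, "ty": -2.2, "tz": 0.5, "gripper": 1}, {"rx": 0, "ry": 0, "rz": 0, "tx": -3.4, "ty": -2.2, "tz": 1, "gripper": 1}, {"rx": 0, "ry": 0, "rz": 0, "tx": -3.4, "ty": -2.2, "tz": 2, "gripper": 1}, {"rx": 0, "ry": 0, "rz": 0, "tx": -3.4, "ty": -2.2, "tz": 2, "gripper": 1}]'

```text
clock: 5.6
position: [0.3857, -0.2677, 0.1237]
orientation: [-0.0, 0.762, 0.647, -0.0]
ft_force: [0.8, -1.0, -1.1]
finger_gap: 0.212
finger_force: 49.1
```

carry_out --targets '[{"rx": 0, "ry": 0, "rz": 0, "tx": -2.6, "ty": -1.4, "tz": 1, "gripper": 1}, {"rx": 0, "ry": 0, "rz": 0, "tx": 0, "ty": 0, "tz": 1, "gripper": 1}, {"rx": 0, "ry": 0, "rz": 0, "tx": 0, "ty": 0, "tz": 2, "gripper": 1}, {"rx": 0, "ry": 0, "rz": 0, "tx": 0, "ty": 0, "tz": 0, "gripper": 1}, {"rx": 0, "ry": 0, "rz": 0, "tx": 0, "ty": 0, "tz": 0, "gripper": 1}]'

```text
clock: 6.02
position: [0.3683, -0.2888, 0.0831]
orientation: [-0.003, 0.762, 0.647, -0.0]
ft_force: [0.4, -0.4, -1.7]
finger_gap: 0.213
finger_force: 49.1
```

Run:
```python
from m import *
from plan import *
go([.3678,-.2955,.0209],down(np.radians(-9.3)));_,_,s=now();print(s['position'],s['clock'],s['ft_force'])
z=s['position'][2]-.0149+.009
for n in('top','scene'):
    grab(n);p,h,P,C,W=load(n);cv2.imwrite(f'pics/{n}1.png',p[...,::-1])
    H,S,V=[h[...,i].astype(int) for i in range(3)]
    m=(H>105)&(H<130)&(S>150)&(np.hypot(P[...,0]-.37,P[...,1]+.295)<.1)
    print(n,m.sum(),'lid z',np.median(P[m],0),rect(onplane(C,W,z)[m][:,:2]))
im=np.hstack([cv2.imread('pics/top1.png')[200:400,340:520],cv2.imread('pics/scene1.png')[90:290,80:260]])
cv2.imwrite('pics/c1.png',cv2.resize(im,None,fx=2,fy=2))
```

```text
turn [-0.26 -0.19 -0.03] rows 0.0 | shift [-0.67  0.05  6.22] rows 1.5
[ 0.36834149 -0.28884223  0.083061  ] 6.0167 [ 0.35391916 -0.38170877 -1.74068612]
top 1225 lid z [ 0.37821059 -0.26124615  0.07634434] ((374.2162780761719, -266.2635803222656), (63.028202056884766, 106.24357604980469), 80.37339782714844)
scene 953 lid z [ 0.38545546 -0.2831694   0.0773887 ] ((372.4704284667969, -289.3160400390625), (103.278564453125, 105.711181640625), 80.59457397460938)
```

View pics/c1.png

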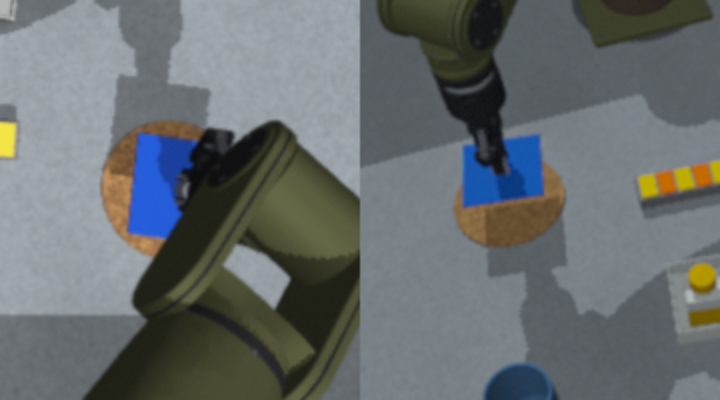

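The lid hangs level over the trivet, with its plate centred at about (505,170) in the right half of the picture. Lowering it now.

carry_out --targets '[{"rx": 0, "ry": 0, "rz": 0, "tx": -0.7, "ty": -0.04, "tz": 1.5, "gripper": 1}, {"rx": 0, "ry": 0, "rz": 0, "tx": 0, "ty": 0, "tz": 2, "gripper": 1}, {"rx": 0, "ry": 0, "rz": 0, "tx": 0, "ty": 0, "tz": 1, "gripper": 1}, {"rx": 0, "ry": 0, "rz": 0, "tx": 0, "ty": 0, "tz": 0.6, "gripper": 1}, {"rx": 0, "ry": 0, "rz": 0, "tx": 0, "ty": 0, "tz": 0.4, "gripper": 1}, {"rx": 0, "ry": 0, "rz": 0, "tx": 0, "ty": 0, "tz": 0.3, "gripper": 1}, {"rx": 0, "ry": 0, "rz": 0, "tx": 0, "ty": 0, "tz": 0, "gripper": 1}, {"rx": 0, "ry": 0, "rz": 0, "tx": 0, "ty": 0, "tz": 0, "gripper": 1}]'

```text
clock: 6.78
position: [0.3687, -0.2976, 0.0281]
orientation: [0.001, 0.762, 0.647, 0.0]
ft_force: [0.5, -0.1, -0.8]
finger_gap: 0.215
finger_force: 49.1
```

carry_out --targets '[{"rx": 0, "ry": 0, "rz": 0, "tx": 0.15, "ty": -0.05, "tz": 0.2, "gripper": 1}, {"rx": 0, "ry": 0, "rz": 0, "tx": 0, "ty": 0, "tz": 0.2, "gripper": 1}, {"rx": 0, "ry": 0, "rz": 0, "tx": 0, "ty": 0, "tz": 0.15, "gripper": 1}, {"rx": 0, "ry": 0, "rz": 0, "tx": 0, "ty": 0, "tz": 0.1, "gripper": 1}, {"rx": 0, "ry": 0, "rz": 0, "tx": 0, "ty": 0, "tz": 0, "gripper": 1}, {"rx": 0, "ry": 0, "rz": 0, "tx": 0, "ty": 0, "tz": 0, "gripper": 1}]'

```text
clock: 7.28
position: [0.368, -0.2958, 0.021]
orientation: [-0.0, 0.762, 0.647, 0.0]
ft_force: [0.7, -0.3, -0.4]
finger_gap: 0.216
finger_force: 49.3
```

Force is still near zero, so I lower it in small steps until contact.

carry_out --targets '[{"rx": 0, "ry": 0, "rz": 0, "tx": 0, "ty": 0, "tz": 0.1, "gripper": 1}, {"rx": 0, "ry": 0, "rz": 0, "tx": 0, "ty": 0, "tz": 0.05, "gripper": 1}, {"rx": 0, "ry": 0, "rz": 0, "tx": 0, "ty": 0, "tz": 0, "gripper": 1}, {"rx": 0, "ry": 0, "rz": 0, "tx": 0, "ty": 0, "tz": 0, "gripper": 1}]'

```text
clock: 7.62
position: [0.3681, -0.2959, 0.0208]
orientation: [-0.0, 0.762, 0.647, -0.0]
ft_force: [-3.7, 3.2, 8.5]
finger_gap: 0.218
finger_force: 50.3
```

carry_out --targets '[{"rx": 0, "ry": 0, "rz": 0, "tx": 0, "ty": 0, "tz": -0.05, "gripper": 1}, {"rx": 0, "ry": 0, "rz": 0, "tx": 0, "ty": 0, "tz": 0, "gripper": 3}, {"rx": 0, "ry": 0, "rz": 0, "tx": 0, "ty": 0, "tz": 0, "gripper": 6}, {"rx": 0, "ry": 0, "rz": 0, "tx": 0, "ty": 0, "tz": 0, "gripper": 6}, {"rx": 0, "ry": 0, "rz": 0, "tx": 0, "ty": 0, "tz": 0, "gripper": 6}, {"rx": 0, "ry": 0, "rz": 0, "tx": 0, "ty": 0, "tz": 0, "gripper": 6}, {"rx": 0, "ry": 0, "rz": 0, "tx": 0, "ty": 0, "tz": -2, "gripper": 6}, {"rx": 0, "ry": 0, "rz": 0, "tx": 0, "ty": 0, "tz": -4, "gripper": 8.5}, {"rx": 0, "ry": 0, "rz": 0, "tx": 0, "ty": 0, "tz": -4, "gripper": 8.5}, {"rx": 0, "ry": 0, "rz": 0, "tx": 0, "ty": 0, "tz": -4, "gripper": 8.5}]'

```text
clock: 8.45
position: [0.3675, -0.2952, 0.161]
orientation: [-0.001, 0.762, 0.647, -0.0]
ft_force: [1.2, -1.1, -0.4]
finger_gap: 0.997
finger_force: 0.0
```

carry_out --targets '[{"rx": 0, "ry": 0, "rz": 0, "tx": 0, "ty": 0, "tz": -4, "gripper": 8.5}, {"rx": 0, "ry": 0, "rz": 0, "tx": 0, "ty": 0, "tz": -4, "gripper": 8.5}, {"rx": 0, "ry": 0, "rz": 0, "tx": 0, "ty": 0, "tz": 0, "gripper": 8.5}]'

```text
clock: 8.7
position: [0.3711, -0.2988, 0.2503]
orientation: [0.008, 0.762, 0.647, 0.001]
ft_force: [1.2, -0.9, 0.8]
finger_gap: 0.996
finger_force: 0.0
```

```bash
cat > bot.py <<'E'
from plan import *
O=np.array([.5024,.2465,.0216]);ph=np.radians(-22.65);e=np.array([np.cos(ph),np.sin(ph),0]);z=np.array([0,0,1.]);t=np.radians(20)
bz=-e*np.cos(t)+z*np.sin(t);bx=e*np.sin(t)+z*np.cos(t);by=np.cross(bz,bx)
def grasp(zg,al,back=0,bx_=bx,bz_=bz,O_=O,by_=by):
    a=np.radians(al);d=np.sin(a)*bx_-np.cos(a)*bz_
    return O_+zg*bz_+.015*d-back*d, tool(d,by_)
E
python3 - <<'E'
from bot import *
_,_,s=now();print(s['clock'],s['joints'],s['position'])
print(by)
p,R=grasp(.055,-40,.12);print(p,R.as_matrix()[:,2]);go(p,R)
p0,R0,_=now();R1=down(ph+np.pi/2);go([p[0],p[1],.23],R1);go(p,R,np.array([p[0],p[1],.23]),R1)
E
```

```text
8.7 [-7.90671967e-01 -2.95595863e-01  2.01078961e+00  3.26940915e-05
  1.40973686e+00 -6.27916022e-01] [ 0.37109479 -0.29881231  0.25033562]
[0.38510083 0.9228745  0.        ]
[0.40625208 0.286621   0.13134378] [ 0.46143725 -0.19255041 -0.8660254 ]
turn [-19.75 -24.36 -74.82] rows 10.7 | shift [22.66 55.38  0.65] rows 14.6
turn [  0.28   0.99 -76.67] rows 11.0 | shift [19.3  55.38  2.03] rows 14.3
turn [ -0. -30.   0.] rows 4.3 | shift [ 4.93 -0.    8.54] rows 2.4
```

carry_out --targets '[{"rx": 0, "ry": 0, "rz": -7, "tx": 0, "ty": 0, "tz": 0, "gripper": 8.5}, {"rx": 0, "ry": 0, "rz": -7, "tx": 0, "ty": 0, "tz": 0, "gripper": 8.5}, {"rx": 0, "ry": 0, "rz": -7, "tx": 0, "ty": 0, "tz": 0, "gripper": 8.5}, {"rx": 0, "ry": 0, "rz": -7, "tx": 0, "ty": 0, "tz": 0, "gripper": 8.5}, {"rx": 0, "ry": 0, "rz": -7, "tx": 0, "ty": 0, "tz": 0, "gripper": 8.5}, {"rx": 0, "ry": 0, "rz": -7, "tx": 0, "ty": 0, "tz": 0, "gripper": 8.5}, {"rx": 0, "ry": 0, "rz": -7, "tx": 0, "ty": 0, "tz": 0, "gripper": 8.5}, {"rx": 0, "ry": 0, "rz": -7, "tx": 0, "ty": 0, "tz": 0, "gripper": 8.5}, {"rx": 0, "ry": 0, "rz": -7, "tx": 0, "ty": 0, "tz": 0, "gripper": 8.5}, {"rx": 0, "ry": 0, "rz": -7, "tx": 0, "ty": 0, "tz": 0, "gripper": 8.5}]'

```text
clock: 9.53
position: [0.368, -0.2957, 0.2395]
orientation: [-0.0, 0.25, 0.968, 0.0]
ft_force: [0.4, 0.7, -0.2]
finger_gap: 0.993
finger_force: 0.0
```

carry_out --targets '[{"rx": 0, "ry": 0, "rz": -6.7, "tx": 0, "ty": 0, "tz": 0, "gripper": 8.5}, {"rx": 0, "ry": 0, "rz": 0, "tx": 1.3, "ty": 3.7, "tz": 0, "gripper": 8.5}, {"rx": 0, "ry": 0, "rz": 0, "tx": 1.3, "ty": 3.7, "tz": 0, "gripper": 8.5}, {"rx": 0, "ry": 0, "rz": 0, "tx": 1.3, "ty": 3.7, "tz": 0, "gripper": 8.5}, {"rx": 0, "ry": 0, "rz": 0, "tx": 1.3, "ty": 3.7, "tz": 0, "gripper": 8.5}, {"rx": 0, "ry": 0, "rz": 0, "tx": 1.3, "ty": 3.7, "tz": 0, "gripper": 8.5}, {"rx": 0, "ry": 0, "rz": 0, "tx": 1.3, "ty": 3.7, "tz": 0, "gripper": 8.5}, {"rx": 0, "ry": 0, "rz": 0, "tx": 1.3, "ty": 3.7, "tz": 0, "gripper": 8.5}, {"rx": 0, "ry": 0, "rz": 0, "tx": 1.3, "ty": 3.7, "tz": 0, "gripper": 8.5}, {"rx": 0, "ry": 0, "rz": 0, "tx": 1.3, "ty": 3.7, "tz": 0, "gripper": 8.5}]'

```text
clock: 10.37
position: [0.3878, 0.0585, 0.24]
orientation: [0.001, 0.196, 0.981, 0.0]
ft_force: [1.3, 0.0, 0.1]
finger_gap: 0.995
finger_force: 0.0
```

carry_out --targets '[{"rx": 0, "ry": 0, "rz": 0, "tx": 1.3, "ty": 3.7, "tz": 0, "gripper": 8.5}, {"rx": 0, "ry": 0, "rz": 0, "tx": 1.3, "ty": 3.7, "tz": 0, "gripper": 8.5}, {"rx": 0, "ry": 0, "rz": 0, "tx": 1.3, "ty": 3.7, "tz": 0, "gripper": 8.5}, {"rx": 0, "ry": 0, "rz": 0, "tx": 1.3, "ty": 3.7, "tz": 0, "gripper": 8.5}, {"rx": 0, "ry": -6, "rz": 0, "tx": 0, "ty": 0, "tz": 0, "gripper": 8.5}, {"rx": 0, "ry": -6, "rz": 0, "tx": 0, "ty": 0, "tz": 0, "gripper": 8.5}, {"rx": 0, "ry": -6, "rz": 0, "tx": 0, "ty": 0, "tz": 0, "gripper": 8.5}, {"rx": 0, "ry": -6, "rz": 0, "tx": 0, "ty": 0, "tz": 0, "gripper": 8.5}, {"rx": 0, "ry": -6, "rz": 0, "tx": 0, "ty": 0, "tz": 0, "gripper": 8.5}, {"rx": 0, "ry": 0, "rz": 0, "tx": 0, "ty": 0, "tz": 0, "gripper": 8.5}]'

```text
clock: 11.2
position: [0.3946, 0.2139, 0.2373]
orientation: [0.253, 0.187, 0.948, -0.051]
ft_force: [0.6, 0.5, -0.2]
finger_gap: 0.993
finger_force: 0.0
```

Run:
```python
from bot import *
_,_,s=now();print(s['clock'],s['joints'],s['position'])
p,R=grasp(.055,-40,.12);go(p,R)
n='scene';p,d=grab(n);cv2.imwrite('pics/scene2.png',p[...,::-1]);P,C,W=points(n,d)
h=cv2.cvtColor(p,cv2.COLOR_RGB2HSV);m=(h[...,0]>105)&(h[...,0]<130)&(h[...,1]>150)&(np.hypot(P[...,0]-.37,P[...,1]+.295)<.1)
print('lid',cv2.minAreaRect((onplane(C,W,.015)[m][:,:2]*1000).astype(np.float32)),np.median(P[m][:,2]))
```

```text
11.2 [ 0.64198752 -0.51874011  2.25062995 -0.48615525  1.17041703 -0.40065151] [0.39455181 0.21389666 0.23725864]
turn [-0.   -0.02  0.31] rows 0.0 | shift [6.79 7.16 8.31] rows 3.1
lid ((373.37725830078125, -296.4596252441406), (104.71275329589844, 106.00653076171875), 81.19445037841797) 0.014255360616591994
```

View pics/scene2.png

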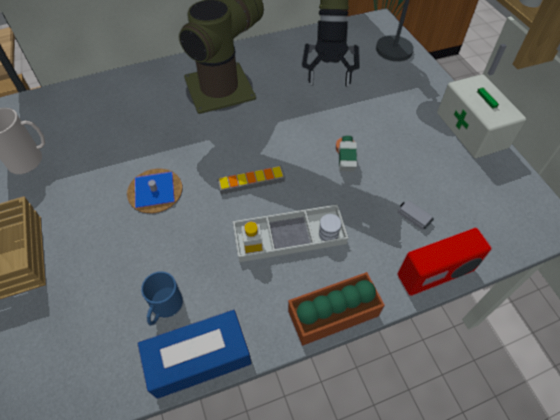

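The view shows the lid flat, knob up, on the trivet at (155,189). The bottle is untouched at (347,152) and the gripper is near (330,60).

carry_out --targets '[{"rx": 0, "ry": 0, "rz": 0, "tx": 2.3, "ty": 2.4, "tz": 0, "gripper": 8.5}, {"rx": 0, "ry": 0, "rz": 0, "tx": 2.3, "ty": 2.4, "tz": 0, "gripper": 8.5}, {"rx": 0, "ry": 0, "rz": 0, "tx": 2.2, "ty": 2.4, "tz": 0, "gripper": 8.5}, {"rx": 0, "ry": 0, "rz": 0.3, "tx": 0, "ty": 0, "tz": 2.5, "gripper": 8.5}, {"rx": 0, "ry": 0, "rz": 0, "tx": 0, "ty": 0, "tz": 2.5, "gripper": 8.5}, {"rx": 0, "ry": 0, "rz": 0, "tx": 0, "ty": 0, "tz": 2.5, "gripper": 8.5}, {"rx": 0, "ry": 0, "rz": 0, "tx": 0, "ty": 0, "tz": 0, "gripper": 8.5}, {"rx": 0, "ry": 0, "rz": 0, "tx": 0, "ty": 0, "tz": 0, "gripper": 8.5}]'

```text
clock: 11.92
position: [0.4054, 0.2868, 0.1401]
orientation: [0.252, 0.193, 0.947, -0.052]
ft_force: [0.2, -0.1, -0.0]
finger_gap: 1.002
finger_force: 0.0
```

Run:
```python
from bot import *
_,_,s=now();print(s['clock'],s['joints'],s['position'])
p,R=grasp(.055,-40,-.004);go(p,R)
```

```text
11.9167 [ 0.76214558 -0.24144451  2.22265393 -0.56802317  1.01652402 -0.13668942] [0.40536845 0.28682467 0.14005568]
turn [-0.21 -0.14 -0.33] rows 0.0 | shift [ 0.36  0.02 13.2 ] rows 3.2
```

carry_out --targets '[{"rx": 0, "ry": 0, "rz": -0.3, "tx": 0.36, "ty": 0, "tz": 2.2, "gripper": 8.5}, {"rx": 0, "ry": 0, "rz": 0, "tx": 0, "ty": 0, "tz": 2.2, "gripper": 8.5}, {"rx": 0, "ry": 0, "rz": 0, "tx": 0, "ty": 0, "tz": 2.2, "gripper": 8.5}, {"rx": 0, "ry": 0, "rz": 0, "tx": 0, "ty": 0, "tz": 2.2, "gripper": 8.5}, {"rx": 0, "ry": 0, "rz": 0, "tx": 0, "ty": 0, "tz": 2.2, "gripper": 8.5}, {"rx": 0, "ry": 0, "rz": 0, "tx": 0, "ty": 0, "tz": 2.2, "gripper": 8.5}, {"rx": 0, "ry": 0, "rz": 0, "tx": 0, "ty": 0, "tz": 0, "gripper": 8.5}, {"rx": 0, "ry": 0, "rz": 0, "tx": 0, "ty": 0, "tz": 0, "gripper": 8.5}]'

```text
clock: 12.58
position: [0.4639, 0.2637, 0.0258]
orientation: [0.254, 0.19, 0.947, -0.051]
ft_force: [-0.1, -0.7, 0.2]
finger_gap: 0.997
finger_force: 0.0
```

Run:
```python
from bot import *
_,_,s=now();print(s['clock'],s['joints'],s['position'],s['ft_force'])
p,R=grasp(.055,-40,-.004);go(p,R)
n='scene';p,d=grab(n);cv2.imwrite('pics/s3.png',cv2.resize(p[80:200,280:440,::-1],None,fx=4,fy=4))
```

```text
12.5833 [ 0.63877356  0.00570995  2.22898198 -0.6862435   0.745654   -0.05890827] [0.46386177 0.2637235  0.0258107 ] [-0.05791644 -0.73886024  0.18328301]
turn [-0.03 -0.   -0.07] rows 0.0 | shift [ 0.09 -0.11  0.16] rows 0.1
```

View pics/s3.png

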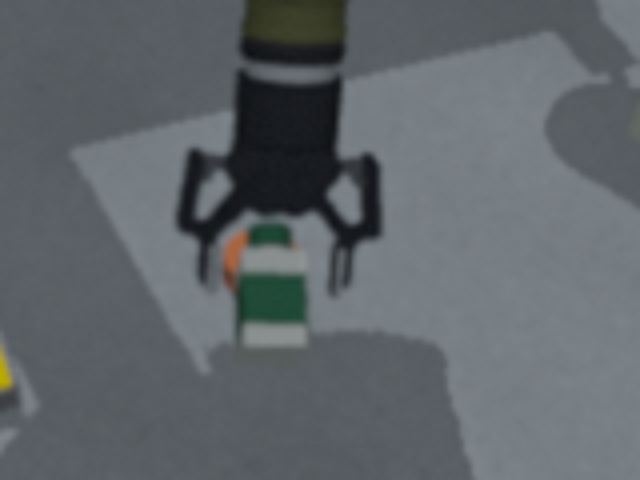

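The picture shows the fingers straddling the bottle evenly, at about 205 and 340 around its centre at 272. Closing.

carry_out --targets '[{"rx": 0, "ry": 0, "rz": 0, "tx": 0, "ty": 0, "tz": 0, "gripper": 7}, {"rx": 0, "ry": 0, "rz": 0, "tx": 0, "ty": 0, "tz": 0, "gripper": 6.2}, {"rx": 0, "ry": 0, "rz": 0, "tx": 0, "ty": 0, "tz": 0, "gripper": 5.5}, {"rx": 0, "ry": 0, "rz": 0, "tx": 0, "ty": 0, "tz": 0, "gripper": 5}, {"rx": 0, "ry": 0, "rz": 0, "tx": 0, "ty": 0, "tz": 0, "gripper": 4.5}, {"rx": 0, "ry": 0, "rz": 0, "tx": 0, "ty": 0, "tz": 0, "gripper": 3.8}, {"rx": 0, "ry": 0, "rz": 0, "tx": 0, "ty": 0, "tz": 0, "gripper": 3.5}, {"rx": 0, "ry": 0, "rz": 0, "tx": 0, "ty": 0, "tz": 0, "gripper": 3.5}, {"rx": 0, "ry": 0, "rz": 0, "tx": 0, "ty": 0, "tz": 0, "gripper": 3.5}]' --squeeze 50

```text
clock: 13.38
position: [0.4634, 0.2642, 0.0257]
orientation: [0.254, 0.19, 0.947, -0.05]
ft_force: [-3.4, 0.3, 6.3]
finger_gap: 0.531
finger_force: 51.2
```

Run:
```python
from bot import *
_,_,s=now();p0,R0,_=now();print(s['clock'],s['position'],s['ft_force'],s['finger_gap'],s['finger_force'])
print('lift 15cm world z in tool',R0.inv().apply([0,0,15]).round(2))
```

```text
13.3833 [0.46342057 0.26418036 0.02572247] [-3.43371305  0.27065268  6.31740541] 0.530965653587109 51.18509531021118
lift 15cm world z in tool [-7.510e+00  1.000e-02 -1.299e+01]
```

carry_out --targets '[{"rx": 0, "ry": 0, "rz": 0, "tx": -0.3, "ty": 0, "tz": -0.52, "gripper": 3.5}, {"rx": 0, "ry": 0, "rz": 0, "tx": -0.5, "ty": 0, "tz": -0.87, "gripper": 3.5}, {"rx": 0, "ry": 0, "rz": 0, "tx": -1, "ty": 0, "tz": -1.73, "gripper": 3.5}, {"rx": 0, "ry": 0, "rz": 0, "tx": -1.5, "ty": 0, "tz": -2.6, "gripper": 3.5}, {"rx": 0, "ry": 0, "rz": 0, "tx": -1.5, "ty": 0, "tz": -2.6, "gripper": 3.5}, {"rx": 0, "ry": 0, "rz": 0, "tx": -1.5, "ty": 0, "tz": -2.6, "gripper": 3.5}, {"rx": 0, "ry": 0, "rz": 0, "tx": -1.5, "ty": 0, "tz": -2.6, "gripper": 3.5}, {"rx": 0, "ry": 0, "rz": 0, "tx": -1, "ty": 0, "tz": -1.73, "gripper": 3.5}, {"rx": 0, "ry": 0, "rz": 0, "tx": 0, "ty": 0, "tz": 0, "gripper": 3.5}]'

```text
clock: 14.13
position: [0.4653, 0.2654, 0.2081]
orientation: [0.257, 0.19, 0.946, -0.047]
ft_force: [0.5, 0.7, -0.6]
finger_gap: 0.531
finger_force: 51.2
```

```bash
cat >> bot.py <<'E'
PG=np.array([.46342,.26418,.02572]);q=[.254,.19,.947,-.05];RG=Ro.from_quat([q[1],q[2],q[3],q[0]])
RB=Ro.from_matrix(np.c_[bx,by,bz]); oT=RG.inv().apply(O-PG); RT=RG.inv()*RB   # bottle in tool
def place(o,yaw):
    R=Ro.from_euler('z',yaw)*RT.inv(); return np.array(o)-R.apply(oT),R
E
python3 - <<'E'
from bot import *
p0,R0,s=now();print(s['clock'],s['position'],s['ft_force'],s['finger_gap'],s['joints'])
y=np.radians(-9.3)
p,R=place([.640,.0103,.12],y);print(p,R.as_matrix()[:,2]);go(p,R)
Ra=R0*Ro.from_euler('y',np.radians(70));go(p,R,p0,Ra);print('shift in Ra',Ra.inv().apply(p-p0)*100, 'bottle now', (R0*RT).as_matrix()[:,2], 'after',(Ra*RT).as_matrix()[:,2])
E
```

```text
14.1333 [0.46533905 0.26540655 0.20814685] [ 0.45952348  0.66631436 -0.5699556 ] 0.5306432769921259 [ 0.63964518 -0.2621894   2.11994901 -0.51881773  1.04899312 -0.32476684]
[0.62959152 0.01332703 0.16161127] [-0.63399919  0.10531488 -0.76612911]
turn [  1.71  70.05 -13.96] rows 10.0 | shift [-18.55 -22.19  -9.5 ] rows 7.4
turn [ 8.83  0.38 -9.81] rows 1.4 | shift [-18.55 -22.19  -9.5 ] rows 7.4
shift in Ra [-21.99863189 -17.00330147 -12.40294823] bottle now [-0.87031081  0.35934837  0.3367905 ] after [-0.00847376 -0.00591917  0.99994658]
```

carry_out --targets '[{"rx": 0.17, "ry": 7, "rz": -1.4, "tx": 0, "ty": 0, "tz": 0, "gripper": 3.5}, {"rx": 0.17, "ry": 7, "rz": -1.4, "tx": 0, "ty": 0, "tz": 0, "gripper": 3.5}, {"rx": 0.17, "ry": 7, "rz": -1.4, "tx": 0, "ty": 0, "tz": 0, "gripper": 3.5}, {"rx": 0.17, "ry": 7, "rz": -1.4, "tx": 0, "ty": 0, "tz": 0, "gripper": 3.5}, {"rx": 0.17, "ry": 7, "rz": -1.4, "tx": 0, "ty": 0, "tz": 0, "gripper": 3.5}, {"rx": 0.17, "ry": 7, "rz": -1.4, "tx": 0, "ty": 0, "tz": 0, "gripper": 3.5}, {"rx": 0.17, "ry": 7, "rz": -1.4, "tx": 0, "ty": 0, "tz": 0, "gripper": 3.5}, {"rx": 0.17, "ry": 7, "rz": -1.4, "tx": 0, "ty": 0, "tz": 0, "gripper": 3.5}, {"rx": 0.17, "ry": 7, "rz": -1.4, "tx": 0, "ty": 0, "tz": 0, "gripper": 3.5}, {"rx": 0.17, "ry": 7, "rz": -1.4, "tx": 0, "ty": 0, "tz": 0, "gripper": 3.5}]'

```text
clock: 14.97
position: [0.4634, 0.2633, 0.2007]
orientation: [-0.347, 0.078, 0.934, 0.026]
ft_force: [-0.9, -0.4, -1.5]
finger_gap: 0.531
finger_force: 51.2
```

carry_out --targets '[{"rx": 0, "ry": 0, "rz": 0, "tx": 0, "ty": 0, "tz": 0, "gripper": 3.5}, {"rx": 0, "ry": 0, "rz": 0, "tx": 0, "ty": 0, "tz": 0, "gripper": 3.5}]'

```text
clock: 15.13
position: [0.4628, 0.2631, 0.198]
orientation: [-0.346, 0.079, 0.935, 0.024]
ft_force: [0.2, -0.7, -1.4]
finger_gap: 0.53
finger_force: 51.3
```

Run:
```python
from bot import *
p0,R0,s=now();print(s['clock'],s['position'],s['ft_force'],s['finger_gap'],s['joints'])
y=np.radians(-9.3)
p,R=place([.640,.0103,.15],y);go(p,R)
```

```text
15.1333 [0.4627769  0.26306337 0.19803114] [ 0.19371687 -0.65541608 -1.39159943] 0.5303315203061928 [ 0.27407103  0.26673724  1.65797152  0.28617996  1.86659301 -1.1364228 ]
turn [-0.39 -0.56 -0.44] rows 0.1 | shift [-16.14 -21.91 -12.71] rows 7.3
```

carry_out --targets '[{"rx": -0.4, "ry": -0.5, "rz": -0.4, "tx": -1, "ty": -1.4, "tz": -0.8, "gripper": 3.5}, {"rx": 0, "ry": 0, "rz": 0, "tx": -2, "ty": -2.7, "tz": -1.6, "gripper": 3.5}, {"rx": 0, "ry": 0, "rz": 0, "tx": -2, "ty": -2.7, "tz": -1.6, "gripper": 3.5}, {"rx": 0, "ry": 0, "rz": 0, "tx": -2, "ty": -2.7, "tz": -1.6, "gripper": 3.5}, {"rx": 0, "ry": 0, "rz": 0, "tx": -2, "ty": -2.7, "tz": -1.6, "gripper": 3.5}, {"rx": 0, "ry": 0, "rz": 0, "tx": -2, "ty": -2.7, "tz": -1.6, "gripper": 3.5}, {"rx": 0, "ry": 0, "rz": 0, "tx": -2, "ty": -2.7, "tz": -1.6, "gripper": 3.5}, {"rx": 0, "ry": 0, "rz": 0, "tx": -2, "ty": -2.7, "tz": -1.6, "gripper": 3.5}, {"rx": 0, "ry": 0, "rz": 0, "tx": -1.1, "ty": -1.6, "tz": -0.7, "gripper": 3.5}, {"rx": 0, "ry": 0, "rz": 0, "tx": 0, "ty": 0, "tz": 0, "gripper": 3.5}]'

```text
clock: 15.97
position: [0.6309, 0.0112, 0.1953]
orientation: [-0.338, 0.078, 0.938, 0.029]
ft_force: [-0.3, 0.4, -1.8]
finger_gap: 0.534
finger_force: 51.4
```

carry_out --targets '[{"rx": 0, "ry": 0, "rz": 0, "tx": 0, "ty": 0, "tz": 0, "gripper": 3.5}, {"rx": 0, "ry": 0, "rz": 0, "tx": 0, "ty": 0, "tz": 0, "gripper": 3.5}]'

```text
clock: 16.13
position: [0.6292, 0.0154, 0.1956]
orientation: [-0.339, 0.076, 0.937, 0.029]
ft_force: [-0.6, 0.4, -0.3]
finger_gap: 0.532
finger_force: 51.4
```

Run:
```python
from m import *
from bot import *
p0,R0,s=now();print(s['clock'],s['position'],s['ft_force'],s['finger_gap'],s['joints'])
y=np.radians(-9.3)
p,R=place([.640,.0103,.15],y);go(p,R)
print('bottle est origin',p0+R0.apply(oT),'axes z',(R0*RT).as_matrix()[:,2].round(3),'down in tool',R0.inv().apply([0,0,-1]).round(3))
for n in('top','scene'): grab(n)
p1,h1,P1,C1,W1=load('top');p2,h2,P2,C2,W2=load('scene')
# lid vs trivet in top
H,S,V=[h1[...,i].astype(int) for i in range(3)]
r=np.hypot(P1[...,0]-.37,P1[...,1]+.295)<.11
m=(H>105)&(H<130)&(S>150)&r;print('lid top',m.sum(),rect(onplane(C1,W1,.015)[m][:,:2]))
m=(((H>5)&(H<25)&(S>90)&(V>60))|m)&r;c=cv2.convexHull(np.argwhere(m)[:,::-1].astype(np.int32))[:,0];print('tri',cv2.minEnclosingCircle((onplane(C1,W1,.006)[c[:,1],c[:,0]][:,:2]*1000).astype(np.float32)))
im=np.hstack([cv2.resize(p1[100:260,200:400],None,fx=2,fy=2),cv2.resize(p2[120:280,210:370],None,fx=2,fy=2)])
cv2.imwrite('pics/c4.png',im[...,::-1])
```

```text
16.1333 [0.62918401 0.01540938 0.19555397] [-0.63766399  0.42388232 -0.30153857] 0.5322298651425657 [-0.08385976  0.51680512  1.33237752  0.05734015  1.984496   -1.48931155]
turn [0.05 0.21 0.17] rows 0.0 | shift [-0.31 -0.2   0.25] rows 0.1
bottle est origin [0.63976533 0.01248291 0.15397912] axes z [-0.004 -0.002  1.   ] down in tool [-0.64  -0.003  0.768]
lid top 2110 ((370.84912109375, -295.0536804199219), (106.29102325439453, 106.5025405883789), 80.58000946044922)
tri ((366.3647155761719, -295.0691223144531), 78.76619720458984)
```

View pics/c4.png

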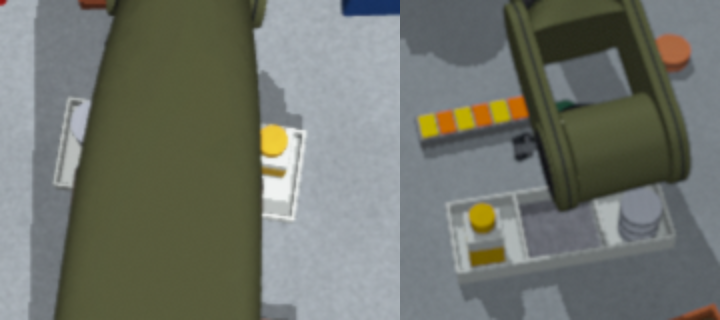

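The left half (top view) shows the forearm covering the bay. The right half shows the open bay at about (560,225) with the wrist above it, and the copper tin undisturbed at (672,50). I'll check wrist clearance before lowering.

Run:
```python
from m import *
from bot import *
p,h,P,C,W=load('scene')
m=(P[...,0]>.55)&(P[...,0]<1)&(abs(P[...,1])<.2)&(P[...,2]>.115)
X=P[m]
for x in np.arange(.55,.95,.04):
    k=X[(X[:,0]>=x)&(X[:,0]<x+.04)]
    if len(k)>3: print(round(x,2),len(k),'zmin',k[:,2].min().round(3),'z95',np.percentile(k[:,2],95).round(3),'y',k[:,1].min().round(3),k[:,1].max().round(3))
# caddy mid bay floor (grey-dark, z~4mm) and white rim outline
r=(abs(P[...,2]-.030)<.006)&(abs(P[...,0]-.64)<.1)&(abs(P[...,1])<.18)&(h[...,1]<40)&(h[...,2]>120)
print('rim',rect(P[r][:,:2]))
```

```text
0.55 1378 zmin 0.45 z95 0.54 y -0.048 0.059
0.59 1388 zmin 0.211 z95 0.524 y -0.049 0.054
0.63 1398 zmin 0.235 z95 0.508 y -0.059 0.046
0.67 2092 zmin 0.235 z95 0.49 y -0.063 0.048
0.71 1077 zmin 0.349 z95 0.476 y -0.066 0.047
0.75 812 zmin 0.377 z95 0.466 y -0.071 0.044
0.79 1790 zmin 0.372 z95 0.454 y -0.075 0.042
0.83 1433 zmin 0.382 z95 0.44 y -0.074 0.038
rim ((641.2131958007812, 12.282302856445312), (285.0128479003906, 111.25137329101562), 80.15209197998047)
```

carry_out --targets '[{"rx": 0, "ry": 0, "rz": 0, "tx": -0.7, "ty": 0, "tz": 0.84, "gripper": 3.5}, {"rx": 0, "ry": 0, "rz": 0, "tx": -1.4, "ty": 0, "tz": 1.68, "gripper": 3.5}, {"rx": 0, "ry": 0, "rz": 0, "tx": -1.4, "ty": 0, "tz": 1.68, "gripper": 3.5}, {"rx": 0, "ry": 0, "rz": 0, "tx": -1.4, "ty": 0, "tz": 1.68, "gripper": 3.5}, {"rx": 0, "ry": 0, "rz": 0, "tx": -1.4, "ty": 0, "tz": 1.68, "gripper": 3.5}, {"rx": 0, "ry": 0, "rz": 0, "tx": -1.2, "ty": 0, "tz": 1.44, "gripper": 3.5}, {"rx": 0, "ry": 0, "rz": 0, "tx": -0.5, "ty": 0, "tz": 0.6, "gripper": 3.5}, {"rx": 0, "ry": 0, "rz": 0, "tx": 0, "ty": 0, "tz": 0, "gripper": 3.5}, {"rx": 0, "ry": 0, "rz": 0, "tx": 0, "ty": 0, "tz": 0, "gripper": 3.5}, {"rx": 0, "ry": 0, "rz": 0, "tx": 0, "ty": 0, "tz": 0, "gripper": 3.5}]'

```text
clock: 17.07
position: [0.6304, 0.0149, 0.0712]
orientation: [-0.339, 0.076, 0.937, 0.029]
ft_force: [-0.2, -0.4, -1.0]
finger_gap: 0.531
finger_force: 51.4
```

Run:
```python
from m import *
from bot import *
p0,R0,s=now();print(s['clock'],s['position'],s['ft_force'],s['finger_gap'])
print('bottle est origin',p0+R0.apply(oT),'axes z',(R0*RT).as_matrix()[:,2].round(3))
p,R=place([.640,.012,.004],np.radians(-9.5));go(p,R)
grab('scene');p,h,P,C,W=load('scene')
cv2.imwrite('pics/c5.png',cv2.resize(p[150:270,220:380,::-1],None,fx=4,fy=4))
```

```text
17.0667 [0.63038055 0.01494995 0.07117828] [-0.22813334 -0.39229528 -1.02729012] 0.5308858705971309
bottle est origin [0.64098329 0.01201245 0.02960966] axes z [-0.005 -0.002  1.   ]
turn [-0.06  0.24  0.3 ] rows 0.0 | shift [-1.58 -0.    2.01] rows 0.6
```

View pics/c5.png

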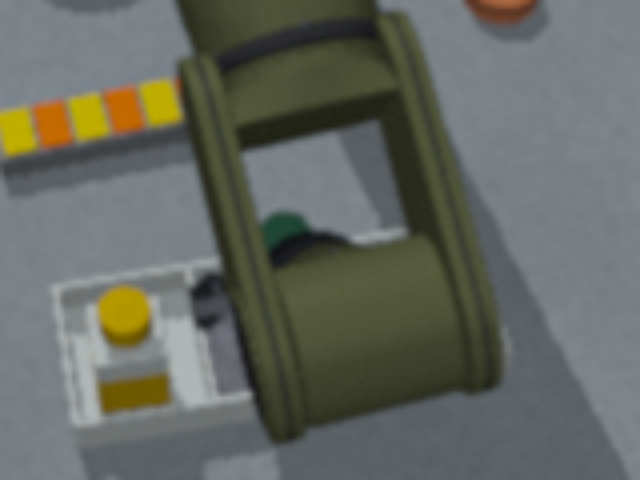

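The green cap at (288,230) is upright inside the bay area and the yellow-cap bottle is untouched at (130,340). About 2.5 cm of descent is left.

carry_out --targets '[{"rx": 0, "ry": 0.2, "rz": 0.2, "tx": -0.5, "ty": 0, "tz": 0.6, "gripper": 3.5}, {"rx": 0, "ry": 0, "rz": 0, "tx": -0.4, "ty": 0, "tz": 0.48, "gripper": 3.5}, {"rx": 0, "ry": 0, "rz": 0, "tx": -0.25, "ty": 0, "tz": 0.3, "gripper": 3.5}, {"rx": 0, "ry": 0, "rz": 0, "tx": -0.15, "ty": 0, "tz": 0.18, "gripper": 3.5}, {"rx": 0, "ry": 0, "rz": 0, "tx": 0, "ty": 0, "tz": 0, "gripper": 3.5}, {"rx": 0, "ry": 0, "rz": 0, "tx": 0, "ty": 0, "tz": 0, "gripper": 3.5}]'

```text
clock: 17.62
position: [0.6293, 0.0148, 0.049]
orientation: [-0.342, 0.078, 0.936, 0.029]
ft_force: [-0.3, -0.4, -1.7]
finger_gap: 0.533
finger_force: 51.4
```

carry_out --targets '[{"rx": 0, "ry": 0, "rz": 0, "tx": -0.06, "ty": 0, "tz": 0.08, "gripper": 3.5}, {"rx": 0, "ry": 0, "rz": 0, "tx": -0.06, "ty": 0, "tz": 0.08, "gripper": 3.5}, {"rx": 0, "ry": 0, "rz": 0, "tx": 0, "ty": 0, "tz": 0, "gripper": 3.5}, {"rx": 0, "ry": 0, "rz": 0, "tx": 0, "ty": 0, "tz": 0, "gripper": 3.5}]'

```text
clock: 17.95
position: [0.6295, 0.0148, 0.0475]
orientation: [-0.341, 0.078, 0.936, 0.029]
ft_force: [1.3, 0.1, -1.3]
finger_gap: 0.528
finger_force: 51.4
```

carry_out --targets '[{"rx": 0, "ry": 0, "rz": 0, "tx": -0.06, "ty": 0, "tz": 0.08, "gripper": 3.5}, {"rx": 0, "ry": 0, "rz": 0, "tx": 0, "ty": 0, "tz": 0, "gripper": 3.5}, {"rx": 0, "ry": 0, "rz": 0, "tx": 0, "ty": 0, "tz": 0, "gripper": 3.5}]'

```text
clock: 18.2
position: [0.6294, 0.0148, 0.0464]
orientation: [-0.341, 0.078, 0.936, 0.029]
ft_force: [0.3, -0.2, -1.1]
finger_gap: 0.534
finger_force: 51.4
```

carry_out --targets '[{"rx": 0, "ry": 0, "rz": 0, "tx": -0.06, "ty": 0, "tz": 0.08, "gripper": 3.5}, {"rx": 0, "ry": 0, "rz": 0, "tx": 0, "ty": 0, "tz": 0, "gripper": 3.5}, {"rx": 0, "ry": 0, "rz": 0, "tx": 0, "ty": 0, "tz": 0, "gripper": 3.5}]'

```text
clock: 18.45
position: [0.6295, 0.0148, 0.0458]
orientation: [-0.341, 0.078, 0.936, 0.029]
ft_force: [0.3, -0.5, 1.3]
finger_gap: 0.534
finger_force: 51.4
```

carry_out --targets '[{"rx": 0, "ry": 0, "rz": 0, "tx": -0.04, "ty": 0, "tz": 0.05, "gripper": 3.5}, {"rx": 0, "ry": 0, "rz": 0, "tx": 0, "ty": 0, "tz": 0, "gripper": 3.5}, {"rx": 0, "ry": 0, "rz": 0, "tx": 0, "ty": 0, "tz": 0, "gripper": 3.5}]'

```text
clock: 18.7
position: [0.6296, 0.0148, 0.0458]
orientation: [-0.341, 0.078, 0.936, 0.029]
ft_force: [0.3, -0.3, 5.7]
finger_gap: 0.533
finger_force: 51.8
```

carry_out --targets '[{"rx": 0, "ry": 0, "rz": 0, "tx": 0, "ty": 0, "tz": 0, "gripper": 4.8}, {"rx": 0, "ry": 0, "rz": 0, "tx": 0, "ty": 0, "tz": 0, "gripper": 5.5}, {"rx": 0, "ry": 0, "rz": 0, "tx": 0, "ty": 0, "tz": 0, "gripper": 6.5}, {"rx": 0, "ry": 0, "rz": 0, "tx": 0, "ty": 0, "tz": 0, "gripper": 7.5}, {"rx": 0, "ry": 0, "rz": 0, "tx": 0, "ty": 0, "tz": 0, "gripper": 7.5}, {"rx": 0, "ry": 0, "rz": 0, "tx": 0, "ty": 0, "tz": 0, "gripper": 7.5}]'

```text
clock: 19.2
position: [0.6292, 0.0149, 0.0445]
orientation: [-0.342, 0.078, 0.936, 0.029]
ft_force: [-0.4, 1.0, 0.1]
finger_gap: 0.879
finger_force: 0.0
```

carry_out --targets '[{"rx": 0, "ry": 0, "rz": 0, "tx": 0, "ty": 0, "tz": -1, "gripper": 7.5}, {"rx": 0, "ry": 0, "rz": 0, "tx": 0, "ty": 0, "tz": -2, "gripper": 7.5}, {"rx": 0, "ry": 0, "rz": 0, "tx": 0, "ty": 0, "tz": -2, "gripper": 7.5}, {"rx": 0, "ry": 0, "rz": 0, "tx": 0, "ty": 0, "tz": -2, "gripper": 7.5}, {"rx": 0, "ry": 0, "rz": 0, "tx": 0, "ty": 0, "tz": -2, "gripper": 7.5}, {"rx": 0, "ry": 0, "rz": 0, "tx": 0, "ty": 0, "tz": -2, "gripper": 7.5}, {"rx": 0, "ry": 0, "rz": 0, "tx": 0, "ty": 0, "tz": -2, "gripper": 7.5}, {"rx": 0, "ry": 0, "rz": 0, "tx": 0, "ty": 0, "tz": 0, "gripper": 7.5}]'

```text
clock: 19.87
position: [0.7152, 0.0003, 0.1487]
orientation: [-0.338, 0.078, 0.938, 0.029]
ft_force: [0.7, -0.4, 1.2]
finger_gap: 0.881
finger_force: 0.0
```

carry_out --targets '[{"rx": 0, "ry": 0, "rz": 0, "tx": 2.4, "ty": 0, "tz": -2.9, "gripper": 7.5}, {"rx": 0, "ry": 0, "rz": 0, "tx": 2.4, "ty": 0, "tz": -2.9, "gripper": 7.5}, {"rx": 0, "ry": 0, "rz": 0, "tx": 2.4, "ty": 0, "tz": -2.9, "gripper": 7.5}, {"rx": 0, "ry": 0, "rz": 0, "tx": 2.4, "ty": 0, "tz": -2.9, "gripper": 7.5}, {"rx": 0, "ry": 0, "rz": 0, "tx": 0, "ty": 4, "tz": 0, "gripper": 7.5}, {"rx": 0, "ry": 0, "rz": 0, "tx": 0, "ty": 4, "tz": 0, "gripper": 7.5}, {"rx": 0, "ry": 0, "rz": 0, "tx": 0, "ty": 4, "tz": 0, "gripper": 7.5}, {"rx": 0, "ry": 0, "rz": 0, "tx": 0, "ty": 4, "tz": 0, "gripper": 7.5}, {"rx": 0, "ry": 0, "rz": 0, "tx": 0, "ty": 4, "tz": 0, "gripper": 7.5}, {"rx": 0, "ry": 0, "rz": 0, "tx": 0, "ty": 4, "tz": 0, "gripper": 7.5}]'

```text
clock: 20.7
position: [0.7523, 0.2393, 0.2944]
orientation: [-0.342, 0.078, 0.936, 0.029]
ft_force: [0.5, -1.2, -0.3]
finger_gap: 0.876
finger_force: 0.0
```

Run:
```python
from m import *
from bot import *
for n in ('top','scene'): grab(n)
p1,h1,P1,C1,W1=load('top');p2,h2,P2,C2,W2=load('scene')
im=np.hstack([p1[100:350,130:480],cv2.resize(p2[120:300,100:390],(403,250))]);cv2.imwrite('pics/c6.png',im[...,::-1])
for h,P in((h1,P1),(h2,P2)):
    m=(h[...,0]>55)&(h[...,0]<95)&(h[...,1]>80)&(np.hypot(P[...,0]-.64,P[...,1]-.012)<.06)&(P[...,2]>.09);print('cap',m.sum(),np.median(P[m],0) if m.any() else '')
```

```text
cap 163 [0.64049925 0.01368184 0.10303657]
cap 128 [0.64606391 0.01111596 0.10340549]
```

View pics/c6.png

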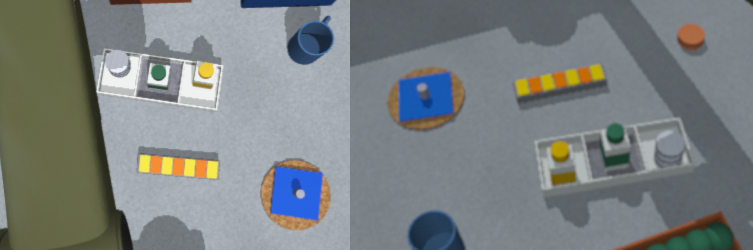

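The bottle stands cap up in the middle bay, at (158,73) in the left picture. The lid lies centred on the trivet at (297,194), and everything else is in place.

```bash
python3 -c "
from workcell import ticket; print(ticket.close_job())"
```

```text
the job is handed in; nothing more can be done
None
```

The job is handed in: the lid lies flat, knob up, on the trivet about 4 mm off centre, the bottle stands cap up in the caddy's middle bay, and the last camera views show nothing else out of place, including the flat tin.

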